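# Seat a round blank in its die and draw the centring gauge out over it

## Task

First lay the round brass blank flat in the round cavity of the die that fits it, right down on the cavity floor, and let go of it. Then press the gauge's lock button all the way down, take the boom by its knob and draw it out to the long scale mark that belongs to the round die, so that the guide ring stands centred above the blank. The boom pulls back on a spring, so finish while still holding the knob there, at rest; leave the square blank, the white-lidded pot, the small dark box and the pliers where they are.

Things in the scene. Friction and masses are not known exactly. Their poses are not given: they have to be found in the camera images.
- gauge_stand: Fixed stand, origin on the bench under the mouth of its housing; x: the way the boom is drawn out, z up. Base plate x -140 to 185, y -45 to 45, 12 mm high; dark housing x -140 to 0, y -20 to 20, 64 mm high. Flat scale along the plate's +y edge: a tick every 10 mm from x = 50 to 160, long thick ticks at x = 100 and 150, each abreast of one die's middle. Position and yaw vary.
- boom_slide (a joint): How far the steel boom (16 x 14 mm, top 56 mm above the bench) is drawn out along the stand's x, in m: 0 = in, limit 0.115. Its side pointer, abreast of the ring's axis, rides over the scale: long marks at 0.050 and 0.100. Locked at 0 till the lock button is down; a return spring pulls it back with 2 N at 0, 3 N at 0.05, 4 N at 0.10 (0.5 N friction): it runs home when let go.
- knob_grip (a point): Middle of the boom's upright round knob, on its axis, 74 mm above the bench; grip here from above. Shank 15 mm in diameter, from 60 to 86 mm above the bench, on a flange 20 mm in diameter; the boom's top below it is at 56 mm. At boom_slide 0 it is at stand x = 22, y = 0, and it moves with the boom.
- lock_button (a joint): Round lock button, 18 mm in diameter, on top of the housing at stand x = -70, y = 0. Value in m downward: 0 = up (locked), 0.008 = all the way down. About 2.5 N push it down, it stays down by itself; the boom is free beyond 0.006.
- lock_button_top (a point): Centre of the button's upper face: 78 mm above the bench when up, 70 mm when down; a collar 28 mm in diameter round it stands 67 mm above the bench.
- die_round: Fixed dark steel die block 46 x 52 x 14 mm on the base plate; in the middle of its upper face (26 mm above the bench) a round cavity 36 mm in diameter, 6 mm deep, mouth chamfered 1.5 mm. Origin at the middle of its underside, axes as the stand's. It stands at stand x = 100 or 150, y = 0 (varies), the square die at the other place.
- die_round_floor (a point): Centre of the round cavity's floor, 20 mm above the bench.
- die_square: Fixed die block of the same size beside it, with a square cavity of 30 x 30 mm, 6 mm deep; not used.
- blank_round: Loose round brass blank, 32 mm in diameter, 14 mm thick, about 0.09 kg, lying flat on the bench. Origin at the middle of its underside. When seated its underside is 20 mm above the bench and it stands 8 mm proud of the die.
- blank_square: Loose square brass blank, 27 x 27 x 14 mm, on the bench; to be left alone. It and the round blank may swap places. Origin at the middle of its underside.
- work_jar: Small glass pot with a white lid, 45 mm in diameter, 25 mm high, behind the stand; leave alone.
- work_box: Small dark wooden box, 45 x 75 x 26 mm, behind the stand; leave alone.
- work_pliers: Pliers, 44 x 100 x 12 mm, behind the stand; leave alone.
- gauge_boom: The sliding boom with all it carries (bar, knob, guide ring, pointer). Its origin coincides with the stand's at boom_slide 0 and moves along the stand's x with it; axes as the stand's.
- guide_ring (a point): Centre of the underside of the steel guide ring at the tip of the boom: outer diameter 28 mm, bore 18 mm, 8 mm thick, underside 42 mm above the bench; 28 mm ahead of the knob's axis along the stand's x, at stand x = 50 when the boom is in.
Mind the look-alikes: they are no part of the job. What is shaped like the blank_round but pink or red is not meant.

How it is judged (in metres and radians):
On the way, in this order (a step that is already met when the one before it is completed fails the run):
1. the round blank lies flat on the floor of the round cavity, let go (horizontal distance between blank_round and die_round_floor below 0.003 m and z of blank_round in the frame of die_round_floor below 0.0015 m and angle between blank_round's own z axis and vertical below 0.06 rad and contact force between the fingers and blank_round below 0.1 N), for 0.2 s.
2. the lock button is pressed down (value of joint lock_button above 0.006 m), for 0.1 s.
At the end, for the whole second after the job is handed in: The round blank lies flat on the floor of the round cavity (within 3 mm of its centre, 1.5 mm of its floor, tilt under 0.06 rad), and the gripper's fingers hold the boom (over 1 N) with the boom at rest at the long mark of the round die: the guide ring's axis within 4 mm of the die's centre (all of step 1 and horizontal distance between guide_ring and die_round below 0.004 m and velocity of joint boom_slide between -0.01 and 0.01 m/s and contact force between the fingers and gauge_boom above 1 N); the arm keeps its last pose, push and grip.
It fails at once if the square blank, the white-lidded pot, the small dark box or the pliers is moved by more than 15 mm (distance of any of blank_square, work_jar, work_box, work_pliers from where it was at the start of the episode above 0.015 m).
It also fails if it takes over 51 s, if anything falls off the work surface, if the arm or the gripper's body presses on something with over 40 N, if the wrist force passes 120 N, or if a joint passes its speed limit or range.

## Robot

A 6-joint arm with a two-finger parallel gripper is mounted at the origin on a cart in front of the work surface, level with it; the furniture and walls round the work are solid. World frame = base frame: x ahead of the robot, y to its left, z up, the work surface at z = 0. Lengths are in mm, angles in rad, forces in N, time in s.
With the tool pointing down it reaches from about 400 to 825 mm from the base axis. Payload 7 kg.
Tool frame: the origin (TCP) lies between the finger pads; the fingertips stand 14 mm ahead of it and the grasp point (between the pads) lies 5 mm behind it; y points along the fingers, z is the direction in which the jaws open and shut, and the axes are right-handed (so a half turn about y gives the same grasp; the last joint's range is limited). The gripper opens to 88 mm and grips with 3 to 60 N. Pads are 19 mm wide; open, the fingers measure 130 mm over their backs; the gripper's body (78 mm by 193 mm) begins 47 mm behind the grasp point.
Start: joints at [1.561, 0.359, 0.012, 0, -1.224, -0.288], TCP at [198.066, 645.264, 240.561] pointing down, gripper open.
Joint ranges: [-3.07, 3.07], [-1.43, 2.12], [-1.02, 1.25], [-3.03, 1.67], [-3.05, -0], [-3.03, 3.03]. Speed limits (rad/s): [2.39, 2.39, 3.01, 3.14, 3.14, 3.14].

## Interface

Orientations are given as a rotation vector (axis times angle).
In Python, from station import manip gives the robot as it stands. The module is installed in compiled form; this text tells all that it offers.
- The arm moves only by the shell command python3 -m inch 'ROWS'. ROWS is JSON, a list of rows, each a list of 7 numbers: the turn, a rotation vector about the tool's x, y, z in rad, then the shift along the tool's x, y, z in cm, then the opening, from 0 (shut) to 1 (fully open). A call has exactly 8 rows; each row is the pose to reach, as a shift and turn from the pose commanded when the call began, along the tool's axes at that moment; what a row does not reach only later rows make up. A row lasts 1/8 s, in which the tool goes at most 62.5 mm and 10.7 degrees, less where a joint would pass 70% of its speed; a pose out of reach is approached as far as the arm can. A call with a gripper value outside its range is refused whole. The fingers move at their own pace and stop on an object; the grip force is fixed at half the most. Time passes only in rows, so rows that repeat a pose let the fingers close, or fill a call up. It gives the time, the measured TCP pose, the force and the opening at its end, in the units of the state.
- manip.read_state(): the state, without advancing time (a new reading comes with each control period).
- manip.get_image(name): name is "side" or "top"; returns a dict with "color" (420x560x3 uint8, red, green, blue), "fov_y" (degrees; the focal length in pixels is half the picture's height over the tangent of half this angle, whatever the lens; pixels are square), "cx", "cy" (the principal point, pixels), "k1" (the pictures are not rectified: a ray, as slopes to the right and down, at radius r is drawn at 1 + k1 r^2 times it, then the intrinsics apply), "R" (3x3) and "t" (3): a world point X has camera coordinates R X + t. Camera axes: x right, y down, z forward; pixel columns grow to the right and rows downward; lengths in mm; the calibration is good to about 2 mm. A picture is of the moment at which its call begins. There is no depth.
- manip.job_done(): hands the job in, once; it reports no verdict.
The state is a dict: "t": time; "q": joint angles; "qd": joint speeds; "joint_torque": joint torques, N m; "ee_pos": TCP position; "tcp_rot": TCP orientation; "contact_force": force on the tool from outside, world axes, zero at the start; "wrist_torque": the same for the moment, N m; "finger_gap": finger opening in mm.
Only numpy, scipy, OpenCV 4.12 (cv2) and the standard library are available. Lean on these libraries where they do the work, as an engineer would, in place of code of your own. Each camera call takes 0.05 s, during which the arm holds its last target. There are 200 camera calls.

## Working session

There is one attempt and no reset: what is moved stays moved. The work goes in short steps, Python scripts to look and compute and a shell command to move; the robot and the scene stay as the last step left them, time stands still between calls to the robot, and variables do not carry over. Pictures are saved under pics/ and viewed, about 8 in all and at most 12, crops included, and the job is handed in when it is done.

```bash
mkdir -p pics; cat > h.py <<'E'
import numpy as np, cv2
from station import manip
from scipy.spatial.transform import Rotation as Ro
def snap(n,tag):
    im=manip.get_image(n); cv2.imwrite(f'pics/{tag}.png',im['color'][:,:,::-1]); 
    np.save(f'pics/{tag}.npy',im,allow_pickle=True); return im
def load(tag): return np.load(f'pics/{tag}.npy',allow_pickle=True).item()
def KD(im):
    f=im['color'].shape[0]/2/np.tan(np.radians(im['fov_y'])/2)
    return np.array([[f,0,im['cx']],[0,f,im['cy']],[0,0,1.]]),np.array([im['k1'],0,0,0,0.])
def ray(im,uv,z):
    K,D=KD(im); p=cv2.undistortPoints(np.array(uv,float).reshape(-1,1,2),K,D).reshape(-1,2)
    R=np.array(im['R']);t=np.array(im['t']); c=-R.T@t; d=np.c_[p,np.ones(len(p))]@R
    return c+d*((z-c[2])/d[:,2])[:,None]
def proj(im,X):
    K,D=KD(im); return cv2.projectPoints(np.array(X,float).reshape(-1,1,3),cv2.Rodrigues(np.array(im['R']))[0],np.array(im['t'],float),K,D)[0].reshape(-1,2)
E
python3 - <<'E'
from h import *
for n in('side','top'):
    im=snap(n,n+'0'); print(n,im['fov_y'],im['k1'],-np.array(im['R']).T@np.array(im['t']))
s=manip.read_state(); print(s['t'],s['ee_pos'],s['tcp_rot'],s['finger_gap'],s['contact_force'])
print(Ro.from_rotvec(s['tcp_rot']).as_matrix().round(3))
E
```

```text
side 42.70011124556343 -0.0779722485477951 [345.59443924 727.87617664 786.42924125]
top 44.08767557824723 -0.04159620635428944 [ 482.1022027   -22.27894462 1123.64172539]
0.1 [197.96927411 644.86875415 239.70810359] [-0.30925877 -2.05954519  2.06271472] 87.39155846632585 [-0.00546731 -0.77444973 -0.07791872]
[[-0.956 -0.    -0.294]
 [ 0.294 -0.001 -0.956]
 [-0.    -1.     0.002]]
```

View pics/top0.png

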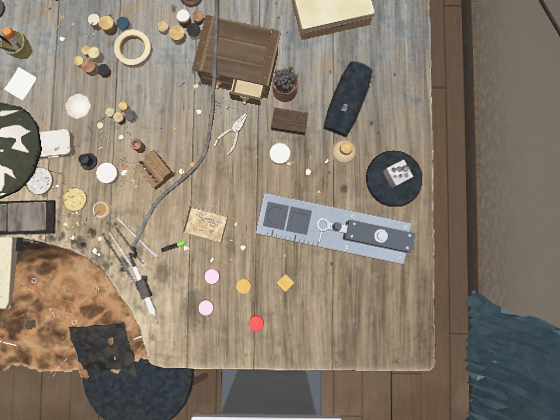

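View pics/side0.png

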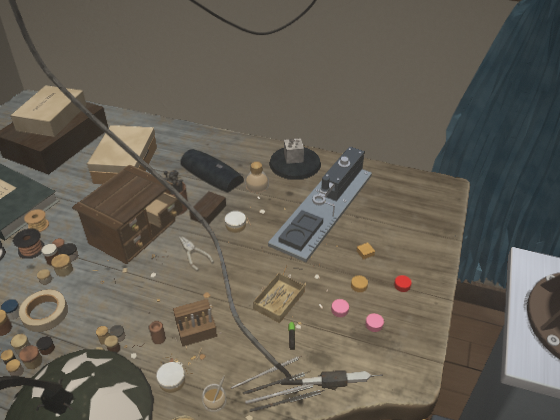

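Candidates in the top view: brass disc (243,286), brass square/diamond (285,283), pink discs (212,276) and (206,308), red disc (256,324). The brass round one at (243,286) fits. Next, a close crop and a measurement.

```bash
python3 - <<'E'
from h import *
im=load('top0'); s=load('side0')
a=cv2.resize(im['color'][180:310,190:425],None,fx=3.4,fy=3.4,interpolation=cv2.INTER_CUBIC)
cv2.imwrite('pics/crop0.png',a[:,:,::-1])
for tag,x,names in(('top',im,[(243,286),(285,283),(256,324)]),('side',s,[(359,283),(366,249),(403,283)])):
    hsv=cv2.cvtColor(x['color'],cv2.COLOR_RGB2HSV)
    m=((hsv[...,1]>130)&(hsv[...,2]>110)).astype(np.uint8)
    n,l,st,c=cv2.connectedComponentsWithStats(m)
    for p in names:
        i=l[p[1],p[0]]; print(tag,p,hsv[p[1],p[0]],i,st[i],c[i],ray(x,c[i],14 if tag=='top' else 11)[0].round(1))
# stand corners top plate: light blue
hsv=cv2.cvtColor(im['color'],cv2.COLOR_RGB2HSV); print(hsv[215,320],hsv[255,390],hsv[205,262])
print(ray(im,[(264,193),(414,222),(407,264),(257,233)],12).round(1))
E
```

```text
top (243, 286) [ 20 126 235] 0 [     0      0    560    420 234847] [279.66388329 209.48061078] [589.9 -22.   14. ]
top (285, 283) [ 20 126 235] 0 [     0      0    560    420 234847] [279.66388329 209.48061078] [589.9 -22.   14. ]
top (256, 324) [  1 149 247] 13 [249 316  15  16 186] [255.69354839 323.04301075] [348.2  25.4  14. ]
side (359, 283) [ 18 137 192] 3 [352 276  15  16 172] [359.13372093 282.52906977] [425.6  52.5  11. ]
side (366, 249) [ 18 135 187] 1 [357 243  18  13 124] [365.5 249. ] [434.1 -38.1  11. ]
side (403, 283) [  1 187 211] 2 [395 275  17  15 188] [402.64361702 281.60638298] [347.6  22.6  11. ]
[109  28 197] [106  29 202] [108  29 212]
[[ 625.4   12.3   12. ]
 [ 566.9 -312.    12. ]
 [ 476.5 -296.2   12. ]
 [ 538.8   25.9   12. ]]
```

View pics/crop0.png

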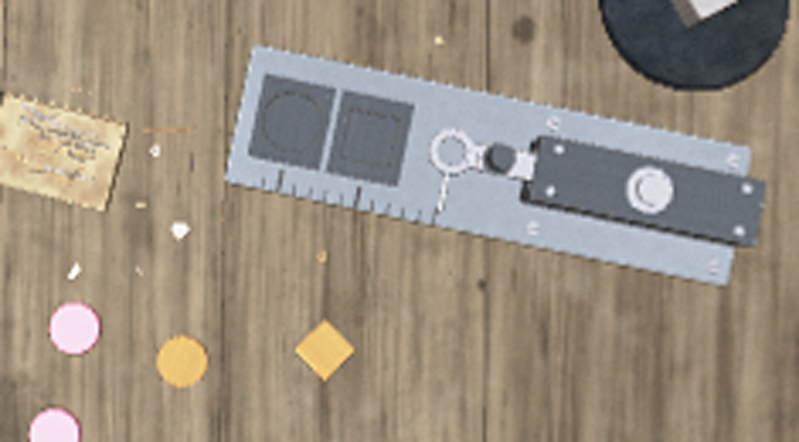

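The crop confirms the brass disc at (182,360) in the crop. The die with the round cavity is the far-left one, at the second long tick (stand x=150), and the square die stands at 100. Now I'll refine the poses.

```bash
python3 - <<'E'
from h import *
T=load('top0'); S=load('side0')
def comp(x,m,p):
    m=m.astype(np.uint8); n,l,st,c=cv2.connectedComponentsWithStats(m); i=l[p[1],p[0]]; return (l==i).astype(np.uint8),c[i],st[i]
ht=cv2.cvtColor(T['color'],cv2.COLOR_RGB2HSV); hs=cv2.cvtColor(S['color'],cv2.COLOR_RGB2HSV)
for p in((243,286),(285,283)):
    m,c,st=comp(T,(ht[...,1]>100)&(ht[...,2]>170),p); print('blank top',st,c,ray(T,c,14)[0].round(1))
# plate
m,c,st=comp(T,(ht[...,0]>95)&(ht[...,0]<125)&(ht[...,2]>130)&(ht[...,1]>12),(320,212)); 
pts=np.argwhere(m)[:,::-1]; P=ray(T,pts,12)[:,:2].astype(np.float32); r=cv2.minAreaRect(P); print('plate',st,r)
# dies
d,c,st=comp(T,(ht[...,2]<125),(278,216)); print('die',st)
for p in((275,212),(300,217)):
    d,c,st=comp(T,(ht[...,2]<125),p); P=ray(T,np.argwhere(d)[:,::-1],26)[:,:2].astype(np.float32); print('die',p,st,cv2.minAreaRect(P),P.mean(0))
a=cv2.resize(S['color'][140:260,265:385],None,fx=5,fy=5,interpolation=cv2.INTER_CUBIC)
cv2.imwrite('pics/crop1.png',a[:,:,::-1])
E
```

```text
blank top [236 279  15  15 176] [243.00568182 285.83522727] [426.   53.7  14. ]
blank top [277 274  17  18 164] [284.90853659 282.47560976] [434.2 -35.2  14. ]
plate [ 257  194  154   70 3572] ((551.772705078125, -138.25721740722656), (322.57861328125, 87.66670989990234), 78.94698333740234)
die [263 202  26  28 488]
die (275, 212) [263 202  26  28 488] ((575.7659912109375, -13.273754119873047), (44.23480224609375, 51.04969787597656), 78.83965301513672) [576.0409   -13.061094]
die (300, 217) [286 207  26  27 477] ((566.1680297851562, -61.96162414550781), (44.046417236328125, 51.0640983581543), 78.17318725585938) [566.46893 -62.25074]
```

View pics/crop1.png

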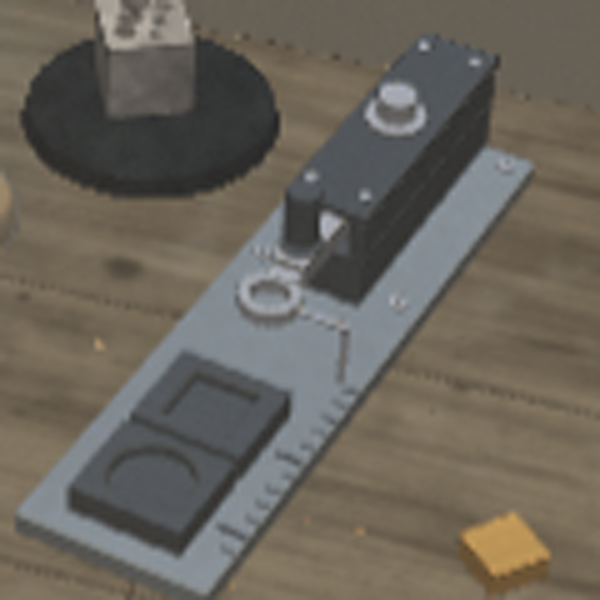

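```bash
cat >> h.py <<'E'
yaw=np.radians(78.95); ex=np.array([np.cos(yaw),np.sin(yaw),0]); ey=np.array([-ex[1],ex[0],0]); O=np.array([551.8,-138.3,0])-22.5*ex
def stand(x,y=0,z=0): return O+ex*x+ey*y+[0,0,z]
def go(target):
    "shift in cm along the tool axes, and turn (tool rotvec) to tool z = stand y, y down"
    s=manip.read_state(); R=Ro.from_rotvec(s['tcp_rot']).as_matrix()
    Rt=np.c_[np.cross([0,0,-1],ey),[0,0,-1],ey]
    print('t',s['t'],'pos',np.round(s['ee_pos'],1),'F',np.round(s['contact_force'],1),'gap',round(s['finger_gap'],1))
    print('turn',Ro.from_matrix(R.T@Rt).as_rotvec().round(3),'shift cm',(R.T@(np.array(target)-s['ee_pos'])/10).round(2))
E
python3 - <<'E'
from h import *
S=load('side0'); print(ray(S,[(295.7,235.5)],26),stand(150)); print('button',stand(-70),ray(S,[(265+398/5,140+93/5)],78), 'knob',stand(22))
go([425.8,53.1,120])
E
```

```text
[[574.26321854 -12.70195178  26.        ]] [576.23735813 -13.16381208   0.        ]
button [ 534.07093626 -229.08507751    0.        ] [[ 533.31580518 -230.77608197   78.        ]] knob [ 551.70416722 -138.79073015    0.        ]
t 0.1 pos [198.  644.9 239.7] F [-0.  -0.8 -0.1] gap 87.4
turn [-1.000e-03  1.466e+00 -1.000e-03] shift cm [-39.15  12.05  49.86]
```

```bash
python3 -m inch '[[0,0.18,0,-4.9,1,6.2,0.65],[0,0.36,0,-9.8,2,12.4,0.65],[0,0.54,0,-14.7,3,18.6,0.65],[0,0.72,0,-19.6,4,24.8,0.65],[0,0.9,0,-23,5,29,0.65],[0,1.08,0,-27,6,34,0.65],[0,1.26,0,-31,7,39,0.65],[0,1.44,0,-34,8,43,0.65]]'; python3 -c "
from h import *
go([425.8,53.1,120])"
```

```text
t: 1.1
ee_pos: [378.3, 182.4, 169.8]
tcp_rot: [-1.286, -1.082, 1.081]
contact_force: [0.9, 1.1, 0.8]
finger_gap: 57.2
t 1.1 pos [378.3 182.4 169.8] F [0.9 1.1 0.8] gap 57.2
turn [0.    0.021 0.001] shift cm [-11.93   4.97  -6.9 ]
```

```bash
python3 -m inch '[[0,0.02,0,-4,1.6,-2.3,0.65],[0,0.02,0,-8,3.2,-4.6,0.65],[0,0.02,0,-11.9,4.9,-6.9,0.65],[0,0.02,0,-11.9,5,-6.9,0.65],[0,0.02,0,-11.9,6,-6.9,0.65],[0,0.02,0,-11.9,7,-6.9,0.65],[0,0.02,0,-11.9,7,-6.9,0.65],[0,0.02,0,-11.9,7,-6.9,0.65]]'; python3 -c "
from h import *
go([425.8,53.1,22])
snap('top','top1');snap('side','side1')
a=load('top1')['color'][220:340,180:330];b=load('side1')['color'][200:320,290:440]
cv2.imwrite('pics/v1.png',cv2.resize(np.hstack([a,b]),None,fx=2.6,fy=2.6)[:,:,::-1])"
```

```text
t: 2.1
ee_pos: [426.3, 56.0, 100.0]
tcp_rot: [-1.291, -1.071, 1.071]
contact_force: [0.5, -0.3, -0.1]
finger_gap: 56.9
t 2.1 pos [426.3  56.  100. ] F [ 0.5 -0.3 -0.1] gap 56.9
turn [ 0.     0.007 -0.   ] shift cm [-0.3   7.8  -0.01]
```

View pics/v1.png

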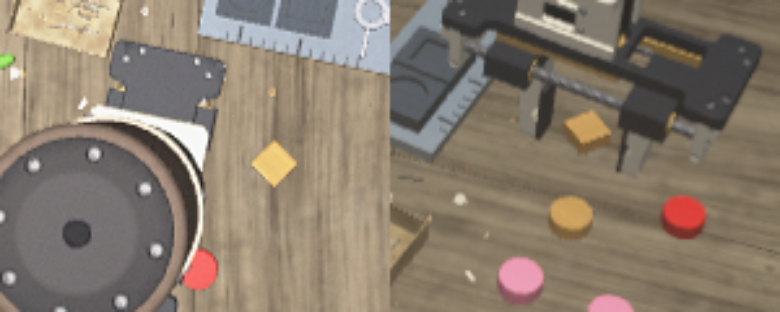

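The hand is above the brass disc, with the jaws across the line towards the die. The square blank is clear, so I'll go down and grip.

```bash
python3 -m inch '[[0,0.007,0,-0.3,3,0,0.65],[0,0.007,0,-0.3,6,0,0.65],[0,0.007,0,-0.3,7.8,0,0.65],[0,0.007,0,-0.3,7.8,0,0.65],[0,0.007,0,-0.3,7.8,0,0.65],[0,0.007,0,-0.3,7.8,0,0.3],[0,0.007,0,-0.3,7.8,0,0.3],[0,0.007,0,-0.3,7.8,0,0.25]]'; python3 -m inch '[[0,0,0,0,0,0,0.25],[0,0,0,0,0,0,0.25],[0,0,0,0,0,0,0.25],[0,0,0,0,0,0,0.25],[0,0,0,0,-1,0,0.25],[0,0,0,0,-2,0,0.25],[0,0,0,0,-4,0,0.25],[0,0,0,0,-6,0,0.25]]'; python3 -c "
from h import *
go(stand(150,0,80))"
```

```text
t: 3.2
ee_pos: [426.0, 52.6, 22.3]
tcp_rot: [-1.295, -1.066, 1.064]
contact_force: [0.8, -0.5, 1.0]
finger_gap: 32.5
t: 4.2
ee_pos: [425.5, 52.4, 83.0]
tcp_rot: [-1.295, -1.065, 1.065]
contact_force: [0.0, -0.4, -0.5]
finger_gap: 30.3
t 4.2 pos [425.5  52.4  83. ] F [ 0.  -0.4 -0.5] gap 30.3
turn [-0.    -0.001  0.   ] shift cm [ -3.52   0.29 -16.05]
```

```bash
python3 -m inch '[[0,0,0,-0.7,0,-3.2,0.2],[0,0,0,-1.4,0,-6.4,0.2],[0,0,0,-2.1,0,-9.6,0.2],[0,0,0,-2.8,0,-12.8,0.2],[0,0,0,-3.5,0,-16,0.2],[0,0,0,-3.5,0.3,-16,0.2],[0,0,0,-3.5,0.3,-16,0.2],[0,0,0,-3.5,0.3,-16,0.2]]'; python3 -c "
from h import *
go(stand(150,0,50))
s=snap('side','side2'); x,y=proj(s,[stand(150,0,50)])[0].astype(int); print(x,y)
cv2.imwrite('pics/v2.png',cv2.resize(s['color'][y-60:y+60,x-70:x+70],None,fx=5,fy=5,interpolation=cv2.INTER_CUBIC)[:,:,::-1])"
```

```text
t: 5.2
ee_pos: [575.2, -12.5, 79.1]
tcp_rot: [-1.294, -1.065, 1.066]
contact_force: [-0.4, -0.6, -0.7]
finger_gap: 30.5
t 5.2 pos [575.2 -12.5  79.1] F [-0.4 -0.6 -0.7] gap 30.5
turn [-0.    -0.001 -0.   ] shift cm [-0.05  2.91 -0.12]
295 226
```

View pics/v2.png

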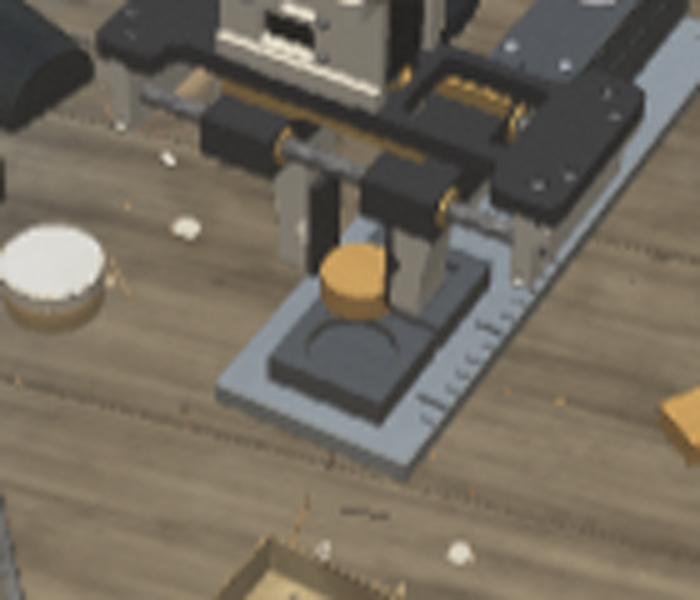

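The disc is held flat between the pads above the round cavity, at (355,285) in the crop, with the cavity at (352,340). I'll compare its outline with where it should be.

```bash
python3 - <<'E'
from h import *
s=load('side2'); h=cv2.cvtColor(s['color'],cv2.COLOR_RGB2HSV)
m=((h[...,0]>10)&(h[...,0]<28)&(h[...,1]>115)&(h[...,2]>80)).astype(np.uint8)
n,l,st,c=cv2.connectedComponentsWithStats(m); i=l[222,295]; ys,xs=np.where(l==i); print(st[i])
print('left',xs.min(),'top',ys.min(),'bottom',ys.max()+1,'right',xs.max()+1)
a=np.linspace(0,6.28,200)
tc=np.array([575.2,-12.5,0])
for dz in(57,58,59):
  P=np.vstack([tc+np.c_[16*np.cos(a),16*np.sin(a),0*a+z] for z in(dz,dz+14)]); u=proj(s,P); print(dz,u.min(0).round(1),u.max(0).round(1))
print('per mm',(proj(s,[tc+ex+[0,0,60]])-proj(s,[tc+[0,0,60]])).round(2),(proj(s,[tc+ey+[0,0,60]])-proj(s,[tc+[0,0,60]])).round(2),(proj(s,[tc+[0,0,61]])-proj(s,[tc+[0,0,60]])).round(2))
# die top-face corners vs model in side0
S=load('side0'); g=[proj(S,[stand(150+x,y,26)])[0].round(1) for x,y in((23,26),(23,-26),(-23,-26),(-23,26))]; print([( (p-[265,140])*5).round(0) for p in g])
E
```

```text
[289 215  13  15 163]
left 289 top 215 bottom 230 right 302
57 [287.5 213.6] [303.9 229.9]
58 [287.5 213.2] [303.9 229.5]
59 [287.5 212.9] [303.9 229.1]
per mm [[-0.25  0.3 ]] [[0.44 0.18]] [[ 0.01 -0.37]]
[array([178., 534.]), array([ 64., 487.]), array([122., 420.]), array([233., 464.])]
```

```bash
python3 -m inch '[[0,0,0,0,1,-0.1,0.2],[0,0,0,0,2,-0.1,0.2],[0,0,0,0,2.6,-0.1,0.2],[0,0,0,0,2.9,-0.1,0.2],[0,0,0,0,3.1,-0.1,0.2],[0,0,0,0,3.3,-0.1,0.2],[0,0,0,0,3.4,-0.1,0.2],[0,0,0,0,3.4,-0.1,0.2]]'; python3 -c "
from h import *
go(stand(150,0,42))"
```

```text
t: 6.25
ee_pos: [577.2, -12.9, 45.0]
tcp_rot: [-1.295, -1.066, 1.065]
contact_force: [0.3, -1.4, -1.2]
finger_gap: 30.5
t 6.25 pos [577.2 -12.9  45. ] F [ 0.3 -1.4 -1.2] gap 30.5
turn [ 0.001 -0.001  0.   ] shift cm [-0.04  0.3   0.09]
```

```bash
python3 -m inch '[[0,0,0,0,0.05,0.05,0.2],[0,0,0,0,0.1,0.05,0.2],[0,0,0,0,0.15,0.05,0.2],[0,0,0,0,0.2,0.05,0.2],[0,0,0,0,0.25,0.05,0.2],[0,0,0,0,0.3,0.05,0.2],[0,0,0,0,0.3,0.05,0.2],[0,0,0,0,0.3,0.05,0.2]]'; python3 -c "
from h import *
go(stand(150,0,42))"
```

```text
t: 7.25
ee_pos: [577.1, -12.9, 42.3]
tcp_rot: [-1.295, -1.066, 1.065]
contact_force: [2.8, -4.6, 4.3]
finger_gap: 30.2
t 7.25 pos [577.1 -12.9  42.3] F [ 2.8 -4.6  4.3] gap 30.2
turn [ 0.001 -0.001  0.   ] shift cm [-0.04  0.03  0.08]
```

```bash
python3 -m inch '[[0,0,0,-0.05,0,-0.03,0.2],[0,0,0,-0.1,0,-0.05,0.2],[0,0,0,-0.1,0,-0.05,0.2],[0,0,0,-0.1,0,-0.05,0.2],[0,0,0,-0.1,0,-0.05,0.2],[0,0,0,-0.1,0,-0.05,0.2],[0,0,0,-0.1,0,-0.05,0.2],[0,0,0,-0.1,0,-0.05,0.2]]'; python3 -c "
from h import *
go(stand(150,0,42))"
```

```text
t: 8.25
ee_pos: [577.1, -13.1, 42.3]
tcp_rot: [-1.295, -1.066, 1.064]
contact_force: [1.4, 0.9, 6.1]
finger_gap: 30.4
t 8.25 pos [577.1 -13.1  42.3] F [1.4 0.9 6.1] gap 30.4
turn [ 0.001 -0.001  0.001] shift cm [-0.02  0.03  0.08]
```

The sideways force is gone and it rests with 6 N. I'll let go, rise and look.

```bash
python3 -m inch '[[0,0,0,0,0,0,0.6],[0,0,0,0,0,0,0.6],[0,0,0,0,0,0,0.6],[0,0,0,0,0,0,0.6],[0,0,0,0,-2,0,0.6],[0,0,0,0,-5,0,0.6],[0,0,0,0,-8,0,0.6],[0,0,0,0,-11,0,0.6]]'; python3 -c "
from h import *
go(stand(-70,0,110))"
python3 -m inch '[[0,0,0,-5,-0.3,0,0.3],[0,0,0,-10,-0.3,0,0],[0,0,0,-15,-0.3,0,0],[0,0,0,-20,-0.3,0,0],[0,0,0,-22,-0.3,0,0],[0,0,0,-22,-0.3,0,0],[0,0,0,-22,-0.3,0,0],[0,0,0,-22,-0.3,0,0]]'
python3 - <<'E'
from h import *
go(stand(-70,0,92))
a=snap('side','side3');b=snap('top','top3')
f=lambda s,z:cv2.resize(s['color'][int(z[1])-35:int(z[1])+35,int(z[0])-45:int(z[0])+45],None,fx=5,fy=5,interpolation=cv2.INTER_CUBIC)
cv2.imwrite('pics/v3.png',np.vstack([f(a,proj(a,[stand(150,0,30)])[0]),f(b,proj(b,[stand(150,0,30)])[0])])[:600,:,::-1])
for s,k in((a,'s'),(b,'t')):
    h=cv2.cvtColor(s['color'],cv2.COLOR_RGB2HSV); m=((h[...,0]>10)&(h[...,0]<28)&(h[...,1]>100)&(h[...,2]>80)).astype(np.uint8)
    u,v=proj(s,[stand(150,0,34)])[0].astype(int); n,l,st,c=cv2.connectedComponentsWithStats(m); i=l[v,u]; print(k,st[i],c[i],ray(s,c[i],34 if k=='t' else 31)[0],stand(150))
E
```

```text
t: 9.25
ee_pos: [576.5, -14.0, 152.7]
tcp_rot: [-1.294, -1.065, 1.065]
contact_force: [0.6, 0.8, -0.3]
finger_gap: 52.3
t 9.25 pos [576.5 -14.  152.7] F [ 0.6  0.8 -0.3] gap 52.3
turn [-0.    -0.001 -0.   ] shift cm [-2.192e+01  4.270e+00  1.000e-02]
t: 10.25
ee_pos: [534.7, -228.7, 154.9]
tcp_rot: [-1.294, -1.066, 1.066]
contact_force: [0.3, 0.6, 0.4]
finger_gap: 0.4
t 10.25 pos [ 534.7 -228.7  154.9] F [0.3 0.6 0.4] gap 0.4
turn [0. 0. 0.] shift cm [-0.05  6.29  0.06]
s [288 228  16  13 172] [295.20348837 233.99418605] [575.06683668 -11.59109022  31.        ] [576.23735813 -13.16381208   0.        ]
t [     0      0    560    420 223408] [290.45949563 205.73273115] [596.25205607 -44.73120047  34.        ] [576.23735813 -13.16381208   0.        ]
```

View pics/v3.png

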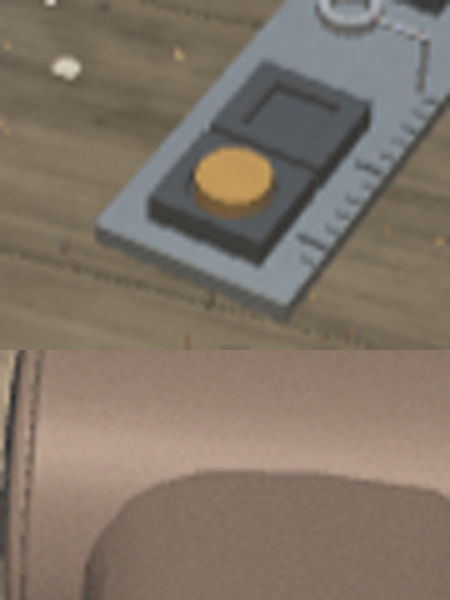

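The disc lies flat and proud by a little in the round cavity, at (235,182) in the crop; the arm hides it from the top camera. Next, the button.

```bash
python3 -m inch '[[0,0,0,-0.05,3,0.05,0],[0,0,0,-0.05,5,0.05,0],[0,0,0,-0.05,6,0.05,0],[0,0,0,-0.05,6.3,0.05,0],[0,0,0,-0.05,6.5,0.05,0],[0,0,0,-0.05,6.7,0.05,0],[0,0,0,-0.05,6.8,0.05,0],[0,0,0,-0.05,6.8,0.05,0]]'; python3 -c "
from h import *
go(stand(-70,0,84))"
```

```text
t: 11.35
ee_pos: [534.1, -230.2, 87.2]
tcp_rot: [-1.295, -1.066, 1.065]
contact_force: [-0.1, 1.1, 2.5]
finger_gap: 0.1
t 11.35 pos [ 534.1 -230.2   87.2] F [-0.1  1.1  2.5] gap 0.1
turn [ 0.001 -0.001  0.   ] shift cm [0.11 0.32 0.02]
```

2.5 N means it is on the button. I'll push 4 mm more.

```bash
python3 -m inch '[[0,0,0,0,0.1,0,0],[0,0,0,0,0.2,0,0],[0,0,0,0,0.3,0,0],[0,0,0,0,0.35,0,0],[0,0,0,0,0.4,0,0],[0,0,0,0,0.4,0,0],[0,0,0,0,0.4,0,0],[0,0,0,0,0.4,0,0]]'; python3 -c "
from h import *
go(stand(-70,0,84))"
```

```text
t: 12.35
ee_pos: [534.1, -230.2, 84.2]
tcp_rot: [-1.296, -1.066, 1.065]
contact_force: [-3.5, 4.0, 13.0]
finger_gap: 0.4
t 12.35 pos [ 534.1 -230.2   84.2] F [-3.5  4.  13. ] gap 0.4
turn [ 0.001 -0.001 -0.   ] shift cm [0.11 0.02 0.02]
```

It has bottomed out: 13 N at tip height 70. Now rise and move over the knob.

```bash
python3 -m inch '[[0,0,0,0,-2,0,0],[0,0,0,0,-4,0,0.45],[0,0,0,3,-4,0,0.45],[0,0,0,6,-4,0,0.45],[0,0,0,9.25,-4,0,0.45],[0,0,0,9.25,-4,0,0.45],[0,0,0,9.25,-4,0,0.45],[0,0,0,9.25,-4,0,0.45]]'; python3 -c "
from h import *
go(stand(22,0,77))
s=snap('side','side4'); x,y=proj(s,[stand(22,0,80)])[0].astype(int);print(x,y)
cv2.imwrite('pics/v4.png',cv2.resize(s['color'][y-60:y+60,x-70:x+70],None,fx=5,fy=5,interpolation=cv2.INTER_CUBIC)[:,:,::-1])"
```

```text
t: 13.35
ee_pos: [551.3, -140.1, 122.7]
tcp_rot: [-1.295, -1.064, 1.065]
contact_force: [-0.4, -0.4, -0.2]
finger_gap: 39.5
t 13.35 pos [ 551.3 -140.1  122.7] F [-0.4 -0.4 -0.2] gap 39.5
turn [-0.    -0.002 -0.   ] shift cm [ 0.13  4.57 -0.02]
325 180
```

View pics/v4.png

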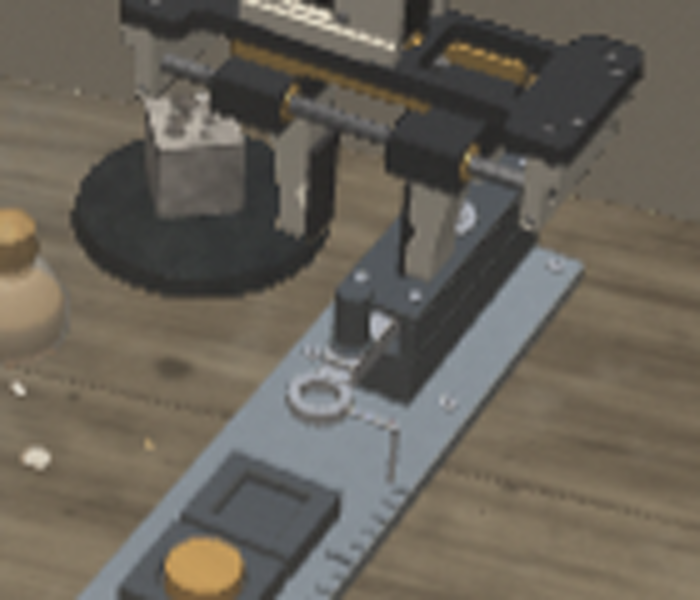

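The open jaws hang over the knob (top at (352,292) in the crop). Going down to grip it.

```bash
python3 -m inch '[[0,0,0,0.13,1.5,0,0.45],[0,0,0,0.13,3,0,0.45],[0,0,0,0.13,4,0,0.45],[0,0,0,0.13,4.5,0,0.45],[0,0,0,0.13,4.5,0,0.45],[0,0,0,0.13,4.5,0,0],[0,0,0,0.13,4.5,0,0],[0,0,0,0.13,4.5,0,0]]'; python3 -m inch '[[0,0,0,0,0,0,0],[0,0,0,0,0,0,0],[0,0,0,0,0,0,0],[0,0,0,0,0,0,0],[0,0,0,0,0,0,0],[0,0,0,0.3,0,0,0],[0,0,0,0.6,0,0,0],[0,0,0,1,0,0,0]]'; python3 -c "
from h import *
go(stand(122,0,77))"
```

```text
t: 14.4
ee_pos: [553.4, -138.2, 78.5]
tcp_rot: [-1.297, -1.068, 1.064]
contact_force: [11.5, -3.3, -9.4]
finger_gap: 14.9
t: 15.4
ee_pos: [555.9, -128.6, 78.5]
tcp_rot: [-1.298, -1.068, 1.064]
contact_force: [5.9, -3.5, -4.1]
finger_gap: 13.5
t 15.4 pos [ 555.9 -128.6   78.5] F [ 5.9 -3.5 -4.1] gap 13.5
turn [ 0.004 -0.001  0.   ] shift cm [8.92 0.15 0.23]
```

```bash
python3 -m inch '[[0,0,0,1.3,0,-0.1,0],[0,0,0,2.6,0,-0.15,0],[0,0,0,3.9,0,-0.15,0],[0,0,0,5.2,0,-0.15,0],[0,0,0,6.5,0,-0.15,0],[0,0,0,7.7,0,-0.15,0],[0,0,0,8.5,0,-0.15,0],[0,0,0,8.9,0,-0.15,0]]';  python3 -m inch '[[0,0,0,0,0,0,0],[0,0,0,0,0,0,0],[0,0,0,0,0,0,0],[0,0,0,0,0,0,0],[0,0,0,0,0,0,0],[0,0,0,0,0,0,0],[0,0,0,0,0,0,0],[0,0,0,0,0,0,0]]'; python3 -c "
from h import *
go(stand(122,0,77))
s=snap('side','side5'); snap('top','top5'); x,y=proj(s,[stand(150,0,40)])[0].astype(int);print(x,y)
cv2.imwrite('pics/v5.png',cv2.resize(s['color'][y-40:y+40,x-50:x+50],None,fx=7,fy=7,interpolation=cv2.INTER_CUBIC)[:,:,::-1])"
```

```text
t: 16.4
ee_pos: [573.2, -40.6, 78.4]
tcp_rot: [-1.295, -1.067, 1.065]
contact_force: [2.8, -6.2, 2.8]
finger_gap: 13.6
t: 17.4
ee_pos: [573.1, -41.1, 78.4]
tcp_rot: [-1.296, -1.067, 1.064]
contact_force: [4.3, -3.5, 2.9]
finger_gap: 13.4
t 17.4 pos [573.1 -41.1  78.4] F [ 4.3 -3.5  2.9] gap 13.4
turn [ 0.002 -0.001  0.   ] shift cm [0.   0.14 0.23]
294 230
```

View pics/v5.png

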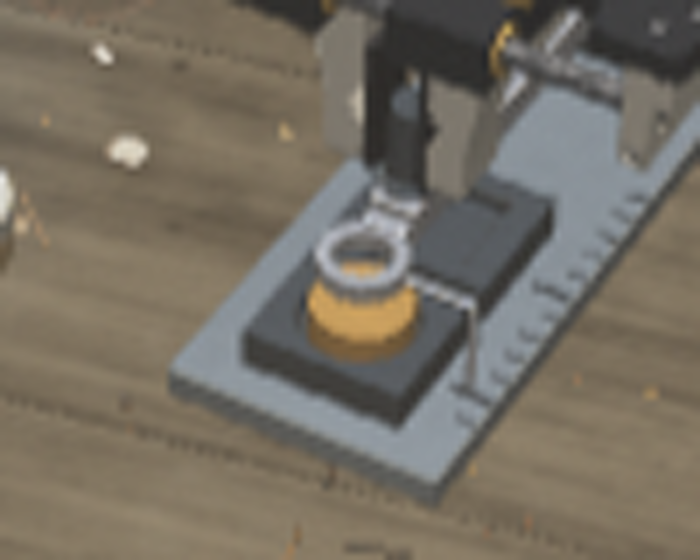

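```bash
python3 - <<'E'
from h import *
s=load('side0'); a=ray(s,[(318.9,199.5)],46)[0]; b=ray(s,[(244+362/7,190+259/7)],46)[0]
print('ring in/out in stand x,y:',[((p-O)@ex).round(1) for p in(a,b)],[((p-O)@ey).round(1) for p in(a,b)])
s5=load('side5')
for x in (90,95,100,105):  # modelled ring extents in the v5 crop
    t=np.linspace(0,6.28,100); P=np.vstack([[stand(50+x+14*np.cos(k),14*np.sin(k),z) for k in t] for z in(42,50)]); u=(proj(s5,P)-[244,190])*7
    print(x,u.min(0).round(),u.max(0).round(),'tip',((proj(s5,[stand(50+x,38,13)])-[244,190])*7).round())
b=s5['color']; c=cv2.resize(b[235:256,296:324],None,fx=25,fy=25,interpolation=cv2.INTER_CUBIC); cv2.imwrite('pics/v6.png',c[:,:,::-1])
E
```

```text
ring in/out in stand x,y: [np.float64(48.1), np.float64(146.9)] [np.float64(0.3), np.float64(-0.2)]
90 [326. 202.] [424. 289.] tip [[486. 374.]]
95 [317. 212.] [415. 299.] tip [[478. 385.]]
100 [308. 222.] [407. 310.] tip [[470. 396.]]
105 [299. 232.] [398. 321.] tip [[462. 406.]]
```

View pics/v6.png

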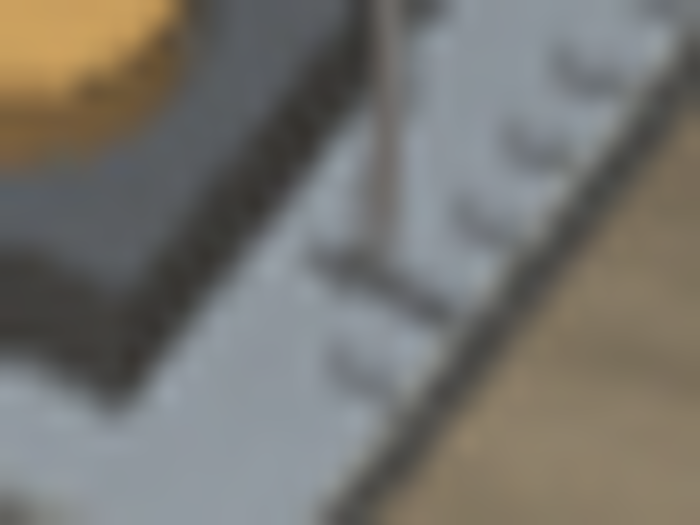

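All three estimates (image shift 98.8, TCP travel 99.1, pointer just short of the long mark) say about 1 mm short. I'll add 1 mm and ease the sideways load.

```bash
python3 -m inch '[[0,0,0,0.05,0,-0.05,0],[0,0,0,0.1,0,-0.05,0],[0,0,0,0.1,0,-0.05,0],[0,0,0,0.1,0,-0.05,0],[0,0,0,0.1,0,-0.05,0],[0,0,0,0.1,0,-0.05,0],[0,0,0,0.1,0,-0.05,0],[0,0,0,0.1,0,-0.05,0]]'; python3 - <<'E'
from h import *
go(stand(122,0,77)); s=snap('side','side6'); t=snap('top','top6')
a=cv2.resize(s['color'][190:260,250:330],None,fx=7,fy=7,interpolation=cv2.INTER_CUBIC); cv2.imwrite('pics/v7.png',a[:,:,::-1])
E
```

```text
t: 18.5
ee_pos: [573.3, -40.4, 78.4]
tcp_rot: [-1.295, -1.066, 1.065]
contact_force: [1.2, -3.5, 4.8]
finger_gap: 13.6
t 18.5 pos [573.3 -40.4  78.4] F [ 1.2 -3.5  4.8] gap 13.6
turn [ 0.001 -0.001 -0.   ] shift cm [-0.07  0.14  0.23]
```

View pics/v7.png

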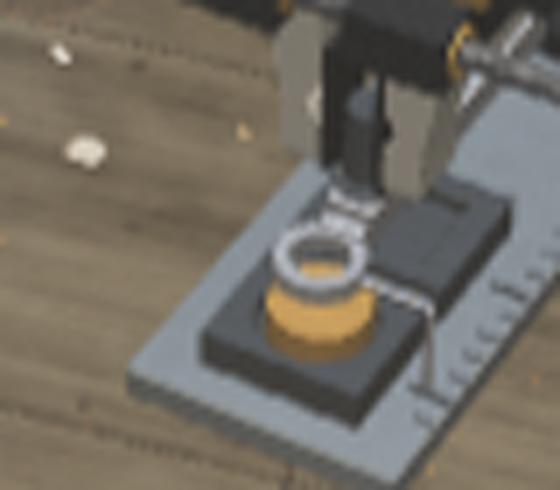

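The pointer stands on the long mark at (430,388), the ring at (320,258) is over the blank, and the hold is steady at 3.5 N of spring pull. Handing in.

```bash
python3 -c "
from h import *
manip.job_done()"
```

```text
the job is handed in; nothing more can be done
```

I handed the job in at about 18.6 s of the 51 s, with the gripper still holding the knob; it gives no verdict.

- **Blank:** I laid the round brass blank in the round cavity, which is at stand x = 150, and let go. On the way down it touched the cavity's side, so I shifted it 1 mm and the sideways force went away. It then bore on the floor with about 6 N. The side view shows it flat. Its measured centre is about 1.4 mm from the die centre, within the error of the measurement.
- **Lock button:** I pressed it until it bottomed out, at 13 N with the fingertips 70 mm above the bench. The boom was free after that.
- **Boom:** I drew it out about 100 mm. The first stop came out 1 mm short by two estimates (98.8 mm from the pictures, 99.1 mm from the arm's travel), so I added 1 mm. In the last picture the pointer is on the long mark and the ring is over the blank. The spring pulls at about 3.5 N and the arm is still.

**What the checks left open:**
- The arm hid the blank from the top camera, so I checked the seating only in the side view and by force.
- The gripper's reading ran about 1.5 mm under the true diameters.
- The knob sat about 2 mm to one side of where the top camera put it.
- I did not measure the square blank, pot, box or pliers again at the end. The moves kept clear of them, and no unexpected force showed.

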